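# Weigh down the light desiccator and crack its stuck lid

### The arm

A 7-joint arm with a two-finger parallel gripper is mounted at the origin on a cart in front of the work surface, level with it; the furniture and walls round the work are solid. World frame = base frame: x ahead of the robot, y to its left, z up, the work surface at z = 0. Lengths are in m, angles in rad, forces in N, time in s.
With the tool pointing down it reaches from about 0.425 to 0.925 m from the base axis. Payload 6.8 kg.
Tool frame: the origin (TCP) lies on the centre line of the jaws, within the pads' length; the fingertips stand 11 mm ahead of it and the grasp point (between the pads) lies 8 mm behind it; z points along the fingers, y is the line along which they close (so a half turn about z gives the same grasp; the last joint's range is limited). The gripper opens to 88 mm and grips with 3 to 60 N. Pads are 20 mm wide; open, the fingers measure 115 mm over their backs; the gripper's body (75 mm by 178 mm) begins 61 mm behind the grasp point.
Start: joints at [1.233, 0.477, 0.022, 1.555, -0.011, 1.109, -0.083], TCP at [0.154, -0.657, 0.234] pointing down, gripper open.
Joint ranges: [-2.96, 2.96], [-0.34, 2.1], [-1.41, 1.46], [0.24, 2.44], [-1.37, 4.51], [0.17, 1.92], [-2.96, 2.96]. Speed limits (rad/s): [2.39, 2.39, 3.14, 3.14, 3.14, 3.14, 3.14].

### API

Orientations are given as [roll, pitch, yaw] about the fixed x, y, z axes, in that order (R = Rz(yaw) Ry(pitch) Rx(roll)).
In Python, from bench import robot gives the robot as it stands. The module is installed in compiled form; this text tells all that it offers.
- The arm moves only by the shell command python3 -m handwheel 'ROWS' [FORCE]. ROWS is JSON, a list of rows, each a list of 3 entries, a list of its own where there are three numbers: the opening, from 0 (shut) to 1 (fully open), then the shift along the tool's x, y, z in cm, then the turn about the tool's z in rad. A call has exactly 10 rows; each row is the pose to reach, as a shift and turn from the pose commanded when the call began, along the tool's axes at that moment; what a row does not reach only later rows make up. A row lasts 1/10 s, in which the tool goes at most 50 mm and 8.59 degrees, less where a joint would pass 70% of its speed; a pose out of reach is approached as far as the arm can. A call with a gripper value outside its range is refused whole. The fingers move at their own pace and stop on an object; FORCE is the grip in N (left out, the last holds). Time passes only in rows, so rows that repeat a pose let the fingers close, or fill a call up. It gives the time, the measured TCP pose, the force, the opening and the grip force at its end, in the units of the state.
- robot.get_state(): the state, without advancing time (a new reading comes with each control period).
- robot.grab_frame(name): name is "side" or "top" or "wrist"; returns a dict with "image" (420x560x3 uint8, red, green, blue), "K" (3x3 intrinsics, pixels), "distortion" ([k1, k2, p1, p2, k3] as OpenCV has them; the pictures are not rectified), "camera_from_world" (4x4, takes a point from world to camera coordinates). Camera axes: x right, y up, looking along -z (the intrinsics and any distortion apply to the point x, -y, -z); pixel columns grow to the right and rows downward; lengths in m; the calibration is good to about 2 mm. A picture is of the moment at which its call begins. There is no depth.
- robot.finish_job(): hands the job in; it is judged then, once.
Trained networks look in a picture, given as the dict that the camera call returned (one of the last four; its "shot" number tells which), for a name from the list of things; names that differ only in an ending like _2 or _b are one class to them, and where a whole thing is asked for, a point or a joint stands for the part that bears it (a point fixed in the world has none). Each returns a list of dicts, best first, with "score" (0 to 1); they miss things now and then, are a little off and sometimes report something else, mostly with a low value. They report only what shows in the picture. A call takes as long as a camera call.
- robot.spot_in(picture, thing): "rect" ([left, top, width, height] in pixels, round what is visible of it).
- robot.outline_of(picture, thing): "pixels" (420x560 bool, what is visible of it) and "rect" ([left, top, width, height] in pixels, round what is visible of it).
The state is a dict: "time_s": time; "joint_pos": joint angles; "qd": joint speeds; "joint_efforts": joint torques, N m; "tool_pos": TCP position; "orientation": TCP orientation; "ft_force": force on the tool from outside, world axes, zero at the start; "moment": the same for the moment, N m; "grip_width": opening from 0.0 (shut) to 1.0 (fully open); "finger_force": force on a finger pad.
Only numpy, scipy, OpenCV 4.12 (cv2) and the standard library are available. Lean on these libraries where they do the work, as an engineer would, in place of code of your own. Each camera call takes 0.05 s, during which the arm holds its last target. There are 200 camera calls.

### The job

The small desiccator's lid is stuck on its gasket and the box is too light to stay down when the lid is pulled: first set the steel hold-down plate on the box's front ledge, with the two pins through its two holes, lowering it until it lies flush before you let go of it. Then grip the lid's black handle, pull up until the gasket lets go, and keep the lid only slightly open, about a finger's width (15 mm) at its front edge, so that air bleeds in slowly; the program finishes while still holding it there. The lid must not fly wide open, the box must stay down on the bench where it is, and the bottle, petri dish, marker and tube box round it are to be left alone.

Things in the scene. Friction and masses are not known exactly. Their poses are not given: they have to be found in the camera images.
- desiccator: White box with clear hinged lid, loose, 0.54 kg, jars fixed inside. Origin: on the bench below the lid's handle; x to the rear (hinge), y to its left, z up. Chamber x -40 to +96 mm, y -80 to +80, rim z 52, closed lid's top z 76.5. Front ledge x -107 to -39, y -80 to +80, top z 10. Pulled up at the handle it tips at about 5 N without the plate, 16 N with it.
- ledge_seat (a point): Point on the ledge's top midway between two upright steel pins (desiccator frame -74, 0, 10 mm; axes as its own). The pins, 8 mm in diameter, stand at y -60 and +60 mm from it and rise 26 mm, the last 7 mm tapered. The seated plate's origin lies here.
- hold_down_plate: Loose steel plate 52 x 150 x 14 mm (x, y, z), about 0.85 kg, flat on the bench, the same either way round. Origin: centre of its underside. Two through holes, 11 mm in diameter, at y -60 and +60 mm, x 0. A black grip block, 44 mm along x, 14 mm along y (pinch it across y), stands on its middle from z 14 to 56 mm.
- lid (a joint): Lid angle about the rear hinge (desiccator frame x 99, z 54.5 mm, axis y): 0 shut, grows as the front rises, to 1.0. Front edge 139 mm from the hinge: 0.11 rad is a 15 mm gap. The gasket clings: about 10 N up at the handle frees it; once past 0.05 rad only about 1 N of weight is left. Let go, it falls shut and sticks again.
- lid_handle: Black grip block on the lid's top, 44 mm along its x, 14 mm along its y (pinch it across y), 28 mm tall. Origin: the middle of its foot on the lid, 99 mm in front of the hinge and 22 mm above it; turns with the lid.
- amber_bottle: Small brown glass bottle, 43 mm diameter, 66 mm tall, bystander. Origin: centre of its underside.
- petri_dish: Flat round dish, 90 mm diameter, 14 mm tall, bystander. Origin: centre of its underside.
- marker: Marker pen lying on the bench, 12 x 130 x 14 mm, long along its y, bystander. Origin: centre of its underside.
- tube_box: Low box with a clear lid, 93 x 118 x 50 mm, bystander. Origin: centre of its underside.

How it is judged:
On the way, in this order (a step that is already met when the one before it is completed fails the run):
1. the hold-down plate is lowered over both pins onto the ledge while still gripped (z of hold_down_plate in the frame of ledge_seat below 0.004 m and horizontal distance between hold_down_plate and ledge_seat below 0.005 m and angle between the y axis of hold_down_plate and the y axis of ledge_seat, either way round below 0.08 rad and contact force between the fingers and hold_down_plate above 0.5 N), for 0.1 s.
2. it lies flush on the ledge, let go, with the lid still shut (z of hold_down_plate in the frame of ledge_seat below 0.003 m and angle between the z axis of hold_down_plate and the z axis of ledge_seat, either way round below 0.03 rad and contact force between the fingers and hold_down_plate below 0.2 N and value of joint lid below 0.03 rad), for 0.2 s.
3. the lid is broken free and held slightly open by its handle (value of joint lid between 0.06 and 0.2 rad and contact force between the fingers and lid_handle above 0.5 N), for 0.5 s.
At the end, for the whole second after the job is handed in: The plate lies flush on the ledge over both pins (within 3 mm), untouched; the box is flat on the bench; the lid is held still by the fingers on its handle at 0.06 to 0.20 rad, a gap of about 8 to 28 mm at the front edge (all of step 3 and velocity of joint lid between -0.05 and 0.05 rad/s and contact force between hold_down_plate and lid_handle below 0.1 N and z of hold_down_plate in the frame of ledge_seat below 0.003 m and horizontal distance between hold_down_plate and ledge_seat below 0.005 m and angle between the z axis of hold_down_plate and the z axis of ledge_seat, either way round below 0.03 rad and contact force between the fingers and hold_down_plate below 0.2 N and angle between desiccator's own z axis and vertical below 0.03 rad and height (world z) of desiccator below 0.005 m); the arm keeps its last pose, push and grip.
It fails at once if the lid came open before the plate weighed the box down (value of joint lid above 0.05 rad and z of hold_down_plate in the frame of ledge_seat above 0.008 m).
It fails at once if the lid flew wide open (value of joint lid above 0.4 rad).
It fails at once if the box was tipped or lifted off the bench (angle between desiccator's own z axis and vertical above 0.08 rad or height (world z) of desiccator above 0.015 m).
It fails at once if the box was pushed away (distance of desiccator from where it was at the start of the episode above 0.05 m).
It fails at once if a bystander was disturbed (distance of any of amber_bottle, petri_dish, marker, tube_box from where it was at the start of the episode above 0.03 m).
It also fails if it takes over 61 s, if anything falls off the work surface, if the arm or the gripper's body presses on something with over 40 N, if the wrist force passes 120 N, or if a joint passes its speed limit or range.

## Working session

There is one attempt and no reset: what is moved stays moved. The work goes in short steps, Python scripts to look and compute and a shell command to move; the robot and the scene stay as the last step left them, time stands still between calls to the robot, and variables do not carry over. Pictures are saved under pics/ and viewed, at most 10 in all, crops included, and the job is handed in when it is done.

```bash
mkdir -p pics
cat > h.py <<'E'
import numpy as np, cv2
from bench import robot
def shot(cam,name=None):
    f=robot.grab_frame(cam)
    if name: cv2.imwrite(f'pics/{name}.png',f['image'][:,:,::-1])
    return f
def proj(f,P):
    P=np.atleast_2d(P).astype(float); T=np.array(f['camera_from_world'])
    c=P@T[:3,:3].T+T[:3,3]; c=c*[1,-1,-1]
    return cv2.projectPoints(c,np.zeros(3),np.zeros(3),np.array(f['K']),np.array(f['distortion']))[0][:,0]
def ray(f,uv):
    n=cv2.undistortPoints(np.array(uv,float).reshape(-1,1,2),np.array(f['K']),np.array(f['distortion']))[:,0]
    d=np.c_[n[:,0],-n[:,1],-np.ones(len(n))]; T=np.array(f['camera_from_world'])
    return -T[:3,:3].T@T[:3,3], d@T[:3,:3]
def onz(f,uv,z):
    o,d=ray(f,uv); return o+d*((z-o[2])/d[:,2])[:,None]
def tri(obs):
    A=np.zeros((3,3));b=np.zeros(3)
    for f,uv in obs:
        o,d=ray(f,[uv]);d=d[0]/np.linalg.norm(d[0]);M=np.eye(3)-np.outer(d,d);A+=M;b+=M@o
    return np.linalg.solve(A,b)
E
python3 - <<'E'
from h import *
s=robot.get_state();print(s)
for c in ['top','side']:
    f=shot(c,c+'0')
    T=np.array(f['camera_from_world']);print(c,-T[:3,:3].T@T[:3,3])
    for t in ['desiccator','hold_down_plate','lid_handle','ledge_seat','amber_bottle','petri_dish','marker','tube_box']:
        r=robot.spot_in(f,t); print(t,[(np.round(x['rect']).tolist(),round(x['score'],2)) for x in r[:2]])
E
```

```text
{'time_s': 0.0, 'joint_pos': array([ 1.23288833,  0.47775026,  0.0223437 ,  1.55644898, -0.01148854,
        1.10932039, -0.08309685]), 'qd': array([ 5.25570625e-04, -2.28015634e-03,  5.67553684e-04,  7.60689783e-04,
        1.84159162e-04, -1.82922749e-04,  8.32494119e-05]), 'joint_efforts': array([ 3.41025889e-04, -5.82846057e+01,  1.53509729e+00, -2.72606224e+01,
       -5.42547181e-02,  1.70770066e-02,  1.97554405e-04]), 'tool_pos': array([ 0.15360398, -0.65668375,  0.23271627]), 'orientation': array([-3.13979975e+00,  1.44345517e-04,  2.29834485e-01]), 'ft_force': array([ 0.4857644 ,  0.34691964, -0.3563418 ]), 'moment': array([ 0.0217358 , -0.03563532,  0.01883801]), 'finger_force': 0.0, 'grip_width': 0.9946087543042587}
top [ 0.4223224  -0.06242497  1.3154317 ]
desiccator [([134.0, 162.0, 73.0, 91.0], 0.97)]
hold_down_plate [([281.0, 184.0, 62.0, 41.0], 0.7), ([160.0, 194.0, 9.0, 23.0], 0.44)]
lid_handle [([156.0, 195.0, 14.0, 24.0], 0.55)]
ledge_seat [([132.0, 162.0, 76.0, 91.0], 0.81)]
amber_bottle [([238.0, 129.0, 18.0, 20.0], 0.64), ([238.0, 276.0, 50.0, 10.0], 0.35)]
petri_dish [([363.0, 280.0, 37.0, 35.0], 0.78)]
marker [([238.0, 278.0, 52.0, 12.0], 0.66)]
tube_box [([276.0, 109.0, 47.0, 39.0], 0.67)]
side [0.24648867 0.73776371 0.58344355]
desiccator [([156.0, 251.0, 134.0, 112.0], 0.68)]
hold_down_plate [([270.0, 205.0, 24.0, 35.0], 0.64)]
lid_handle [([210.0, 272.0, 26.0, 22.0], 0.82), ([267.0, 206.0, 28.0, 31.0], 0.33)]
ledge_seat [([158.0, 251.0, 131.0, 114.0], 0.98)]
amber_bottle [([182.0, 222.0, 21.0, 30.0], 0.89)]
petri_dish [([363.0, 197.0, 30.0, 18.0], 0.96)]
marker [([342.0, 247.0, 4.0, 34.0], 0.74)]
tube_box [([186.0, 192.0, 44.0, 40.0], 0.93), ([362.0, 198.0, 32.0, 20.0], 0.2)]
```

View pics/top0.png

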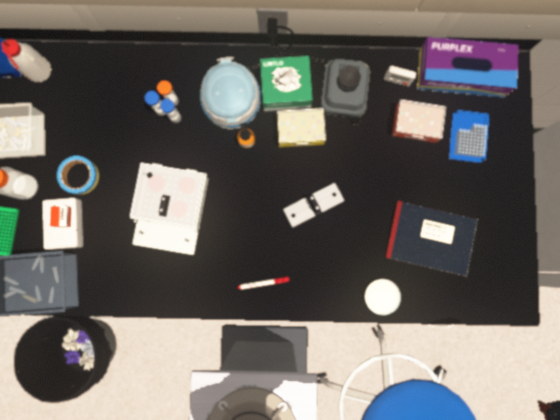

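View pics/side0.png

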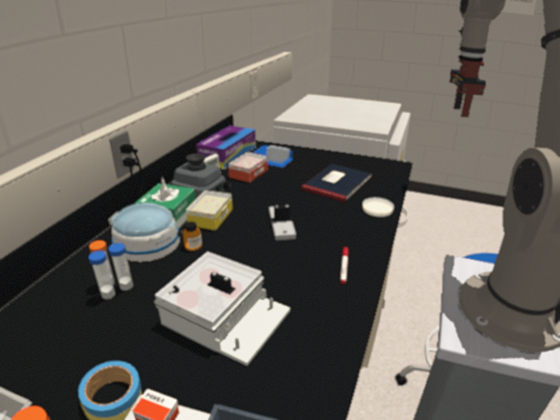

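The top view shows the desiccator at about (170,207) with its ledge toward the robot, and the plate at (314,204) with its black grip. The side view shows the handle at (223,283), the pins near (237,343) and (270,305), and the plate at (282,222).

```bash
python3 - <<'E'
from h import *
ft=shot('top');fs=shot('side')
def c(f,t,k=0):
    r=robot.outline_of(f,t)[k]; m=r['pixels'].astype(np.uint8); p=np.argwhere(m)[:,::-1]
    return p.mean(0),cv2.minAreaRect(p.astype(np.float32)),r['score']
for t in ['hold_down_plate','lid_handle','desiccator','amber_bottle','tube_box','petri_dish','marker']:
    a=c(ft,t);b=c(fs,t)
    print(t,a,tri([(ft,a[0]),(fs,b[0])]).round(3), [np.round(x,3).tolist() for x in onz(ft,cv2.boxPoints(a[1]),.014)])
# hand picks
print('handle',tri([(ft,(164,206)),(fs,(222,283))]))
print('handle on top z.1',onz(ft,[(164,206)],.1))
print('pins', onz(ft,[(140,233),(195,238)],.036), onz(fs,[(237,343),(270,304)],.03))
print(robot.get_state()['tool_pos'])
E
cat > up.py <<'E'
import cv2,sys
x,y,w,h=map(int,sys.argv[3:7]);im=cv2.imread(sys.argv[1])[y:y+h,x:x+w];s=min(800/w,600/h)
cv2.imwrite(sys.argv[2],cv2.resize(im,None,fx=s,fy=s,interpolation=cv2.INTER_CUBIC))
E
```

```text
hold_down_plate (array([312.98902027, 204.23733108]), ((312.7000427246094, 204.4000244140625), (21.0190372467041, 58.13776397705078), 63.43495178222656), 0.59) [ 0.58  -0.144  0.005] [[0.569, -0.063, 0.014], [0.641, -0.197, 0.014], [0.592, -0.221, 0.014], [0.521, -0.088, 0.014]]
lid_handle (array([163.68452381, 204.85714286]), ((163.73410034179688, 205.22830200195312), (8.211088180541992, 21.516094207763672), 8.746162414550781), 0.49) [0.561 0.227 0.087] [[0.543, 0.258, 0.014], [0.599, 0.252, 0.014], [0.596, 0.231, 0.014], [0.54, 0.236, 0.014]]
desiccator (array([167.74972777, 207.34664247]), ((166.8282012939453, 207.8621826171875), (69.43730163574219, 84.44982147216797), 10.12467098236084), 0.93) [0.563 0.231 0.028] [[0.468, 0.338, 0.014], [0.687, 0.312, 0.014], [0.658, 0.132, 0.014], [0.441, 0.161, 0.014]]
amber_bottle (array([245.1618705 , 137.78417266]), ((245.0, 138.0), (20.0, 16.0), 90.0), 0.82) [0.749 0.038 0.031] [[0.779, 0.061, 0.014], [0.78, 0.019, 0.014], [0.726, 0.017, 0.014], [0.725, 0.059, 0.014]]
tube_box (array([300.83817171, 127.21803582]), ((300.7661437988281, 127.2
[... 327 characters left out ...]
), 26.56505012512207), 0.81) [ 0.348 -0.323  0.005] [[0.33, -0.261, 0.014], [0.408, -0.3, 0.014], [0.37, -0.381, 0.014], [0.292, -0.342, 0.014]]
marker (array([261.96261682, 282.73364486]), ((262.43243408203125, 282.5945739746094), (4.603171348571777, 48.00449752807617), 80.53767395019531), 0.56) [ 0.376 -0.016  0.009] [[0.371, 0.044, 0.014], [0.394, -0.076, 0.014], [0.383, -0.078, 0.014], [0.36, 0.042, 0.014]]
handle [0.55905852 0.22626383 0.08675898]
handle on top z.1 [[0.55776611 0.22323379 0.1       ]]
pins [[0.4946563  0.29568898 0.036     ]
 [0.48530302 0.15571313 0.036     ]] [[0.49273707 0.30407052 0.03      ]
 [0.47638135 0.18958274 0.03      ]]
[ 0.15374826 -0.65726565  0.23366701]
```

```bash
python3 -m handwheel '[[1,[2.5,-2,0],0],[1,[6,-4.5,0],-0.03],[1,[9.5,-7,0],-0.06],[1,[13,-10,0],-0.1],[1,[16.5,-12.5,0],-0.13],[1,[20,-15,0],-0.16],[1,[23,-17.5,0],-0.2],[1,[26,-20,0],-0.23],[1,[28,-22,0],-0.25],[1,[29.3,-23.4,0],-0.266]]' && python3 -m handwheel '[[1,[2.5,-2,0],0],[1,[6,-4.5,0],0],[1,[9.5,-7,0],0],[1,[13,-9,0],0],[1,[16.5,-10.5,0],0],[1,[19,-11,0],0],[1,[20,-10.8,0],0],[1,[20,-10.8,0],0],[1,[20,-10.8,0],0],[1,[20,-10.8,0],0]]'
python3 - <<'E'
from h import *
f=shot('wrist','w1')
T=np.array(f['camera_from_world']);print(-T[:3,:3].T@T[:3,3],T[2,:3])
for t in ['hold_down_plate']:
  for r in robot.spot_in(f,t): print(t,r)
print(robot.get_state())
E
```

```text
time_s: 2.7
tool_pos: [0.3872, -0.3606, 0.2339]
orientation: [3.141, -0.001, 0.499]
ft_force: [-0.4, -0.0, 1.4]
grip_width: 1.0
finger_force: 0.0
time_s: 3.7
tool_pos: [0.5091, -0.1744, 0.2335]
orientation: [3.141, 0.001, 0.493]
ft_force: [0.8, 0.2, 0.4]
grip_width: 1.001
finger_force: 0.0
[ 0.56549048 -0.14365794  0.38400367] [0.21330186 0.11445553 0.97025886]
hold_down_plate {'rect': [220.1, 86.1, 139.9, 54.2], 'score': 0.84}
{'time_s': 3.8, 'joint_pos': array([ 0.47694397,  0.27269446, -0.31545456,  1.86545406,  0.09886001,
        1.01881301, -0.95680413]), 'qd': array([-4.58078511e-03,  8.67657545e-05, -9.19926049e-03, -2.13963839e-03,
       -2.70695640e-03, -1.72084028e-03, -2.01767379e-03]), 'joint_efforts': array([-3.51966906e-02, -4.32623327e+01, -1.73365451e+00, -2.58768493e+01,
       -3.06615257e-02, -4.82709159e-02,  6.92283516e-03]), 'tool_pos': array([ 0.50942092, -0.17383325,  0.2336453 ]), 'orientation': array([3.14141942e+00, 5.63174441e-04, 4.93556758e-01]), 'ft_force': array([-0.40444582,  0.01272013,  0.49804822]), 'moment': array([ 0.03386568, -0.00150174, -0.00360056]), 'finger_force': 0.0, 'grip_width': 1.0000373285369684}
```

View pics/w1.png

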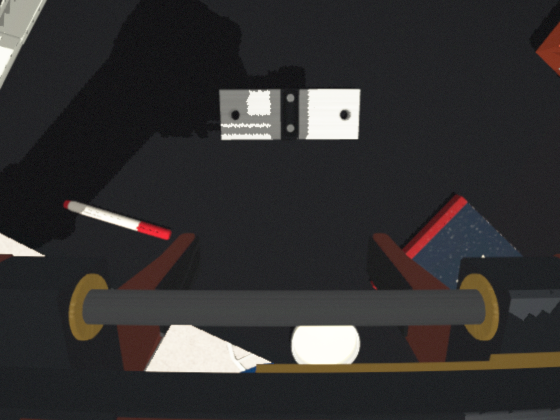

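The wrist view shows the plate with corners near (220,89), (360,88), (360,139) and (221,140), its holes at (235,115) and (345,114), and the grip at (290,113). It lines up with the tool. The marker and dish are clear of it.

Run:
```python
from h import *
f=shot('wrist');ft=shot('top')
c=onz(f,[(220,89),(360,88),(361,139),(221,140)],.014)
print(c.round(4),c.mean(0),np.linalg.norm(c[0]-c[1]),np.linalg.norm(c[1]-c[2]))
h=onz(f,[(235,115),(345,114)],.014);print('holes',h,h.mean(0),np.linalg.norm(h[0]-h[1]),'yaw y-axis',np.arctan2(*(h[1]-h[0])[[1,0]]))
g=onz(f,[(290,98),(290,128)],.056);print('block top bolts',g,g.mean(0))
print('tri plate',tri([(f,(290.5,114)),(ft,(314,204.5))]))
s=robot.get_state();p=s['tool_pos'];y=s['orientation'][2]
C=(h.mean(0)+c.mean(0))/2; d=C-p; print('tool shift cm',100*(d[0]*np.cos(y)+d[1]*np.sin(y)),100*(d[0]*np.sin(y)-d[1]*np.cos(y)), y)
```

```text
[[ 0.5668 -0.0657  0.014 ]
 [ 0.6385 -0.1967  0.014 ]
 [ 0.5931 -0.2255  0.014 ]
 [ 0.519  -0.0902  0.014 ]] [ 0.5793489  -0.14451564  0.014     ] 0.1493639044356619 0.05375924657492617
holes [[ 0.55017773 -0.09191695  0.014     ]
 [ 0.60762418 -0.19631085  0.014     ]] [ 0.57890096 -0.1441139   0.014     ] 0.11915612093676123 yaw y-axis -1.0677339772450558
block top bolts [[ 0.59066382 -0.13678486  0.056     ]
 [ 0.56617173 -0.1501013   0.056     ]] [ 0.57841778 -0.14344308  0.056     ]
tri plate [ 0.57899539 -0.14444895  0.02574645]
tool shift cm 7.482115827957965 0.7350971822744918 0.4944037977135758
```

```bash
python3 -m handwheel '[[1,[2.5,0.2,0],0],[1,[5,0.5,0],0],[1,[7,0.7,0],-0.008],[1,[7.5,0.73,2],-0.008],[1,[7.5,0.73,5],-0.008],[1,[7.5,0.73,9],-0.008],[1,[7.5,0.73,13],-0.008],[1,[7.5,0.73,15],-0.008],[1,[7.5,0.73,15],-0.008],[1,[7.5,0.73,15],-0.008]]' 40
python3 - <<'E'
from h import *
f=shot('wrist')
s=robot.get_state();p=s['tool_pos'];print(p,s['orientation'])
m=f['image']
print(proj(f,[[.579,-.1441,.014]]))
h=[r for r in robot.outline_of(f,'hold_down_plate')][:1]
for r in h:
  q=np.argwhere(r['pixels'])[:,::-1].astype(np.float32);print(r['score'],r['rect'],cv2.minAreaRect(q))
cv2.imwrite('pics/w2.png',m[:,:,::-1])
E
```

```text
time_s: 4.9
tool_pos: [0.58, -0.1435, 0.0842]
orientation: [3.141, -0.0, 0.504]
ft_force: [0.7, -0.3, 1.1]
grip_width: 0.999
finger_force: 0.0
[ 0.58072575 -0.14359944  0.0850343 ] [ 3.14027737e+00 -1.58721045e-03  5.03425407e-01]
[[284.08207055 221.59657596]]
0.74 [173.1, 179.1, 216.8, 96.7] ((282.5233459472656, 227.8729705810547), (219.99545288085938, 92.35933685302734), 0.7117122411727905)
```

View pics/w2.png

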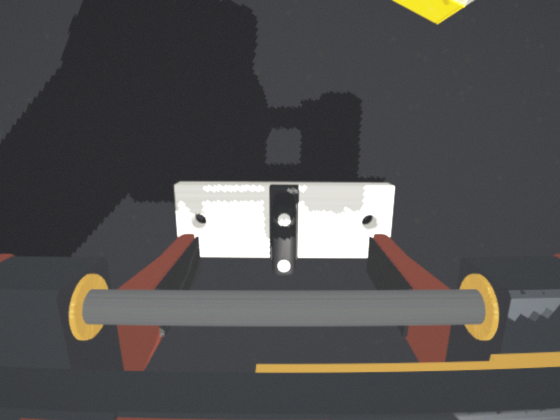

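The grip block (284,240) is centred between the fingers, with the holes at (200,220) and (368,220). I'll descend and grip.

```bash
python3 -m handwheel '[[1,[0,0,2.5],0],[1,[0,0,4.5],0],[1,[0,0,5.3],0],[1,[0,0,5.3],0],[0,[0,0,5.3],0],[0,[0,0,5.3],0],[0,[0,0,5.3],0],[0,[0,0,5.3],0],[0,[0,0,5.3],0],[0,[0,0,5.3],0]]' 50
python3 -m handwheel '[[0,[0,0,0],0],[0,[0,0,0],0],[0,[0,0,-1],0],[0,[0,0,-3],0],[0,[0,0,-6],0],[0,[0,0,-9],0],[0,[0,0,-12],0],[0,[0,0,-14],0],[0,[0,0,-15],0],[0,[0,0,-15],0]]'
```

```text
time_s: 6.0
tool_pos: [0.5798, -0.1433, 0.0308]
orientation: [3.141, -0.0, 0.504]
ft_force: [-1.0, -1.2, 0.6]
grip_width: 0.491
finger_force: 0.0
time_s: 7.0
tool_pos: [0.5796, -0.1433, 0.1812]
orientation: [3.141, -0.0, 0.504]
ft_force: [0.7, 1.1, -8.2]
grip_width: 0.155
finger_force: 50.0
```

```bash
python3 -m handwheel '[[0,[0,-1,-1],0],[0,[0,-4,-2],0.05],[0,[0,-8,-3],0.12],[0,[0.3,-12,-4],0.2],[0,[0.7,-16,-5],0.28],[0,[1,-20,-5],0.36],[0,[1.3,-24,-5],0.44],[0,[1.6,-28,-5],0.52],[0,[2,-32,-5],0.6],[0,[2.1,-35,-5],0.644]]'
python3 -m handwheel '[[0,[-2,-2,0],0],[0,[-3.5,-3.8,0],0],[0,[-4.5,-5.6,0],0],[0,[-5,-7,0],0],[0,[-5,-7,0],0],[0,[-5,-7,0],0],[0,[-5,-7,0],0],[0,[-5,-7,0],0],[0,[-5,-7,0],0],[0,[-5,-7,0],0]]'
python3 - <<'E'
from h import *
f=shot('wrist','w3');s=robot.get_state();print(s['tool_pos'],s['orientation'],s['ft_force'])
for t in ['desiccator','lid_handle','hold_down_plate']:
  for r in robot.spot_in(f,t): print(t,r)
E
```

```text
time_s: 8.0
tool_pos: [0.4263, 0.176, 0.2299]
orientation: [3.141, 0.002, -0.14]
ft_force: [0.2, 0.3, -8.5]
grip_width: 0.154
finger_force: 50.0
time_s: 9.0
tool_pos: [0.3896, 0.2493, 0.2306]
orientation: [3.141, 0.0, -0.141]
ft_force: [-0.7, -0.6, -8.9]
grip_width: 0.154
finger_force: 50.0
[0.38957695 0.24937022 0.2306584 ] [ 3.14149415e+00 -2.10915978e-05 -1.40848060e-01] [ 0.42000432 -0.32602073 -8.97895526]
desiccator {'rect': [187.1, 2.5, 190.5, 121.1], 'score': 0.63}
lid_handle {'rect': [268.1, 0.0, 25.3, 29.7], 'score': 0.77}
lid_handle {'rect': [190.6, 0.0, 183.9, 55.6], 'score': 0.25}
hold_down_plate {'rect': [157.8, 187.0, 249.4, 102.1], 'score': 0.65}
```

View pics/w3.png

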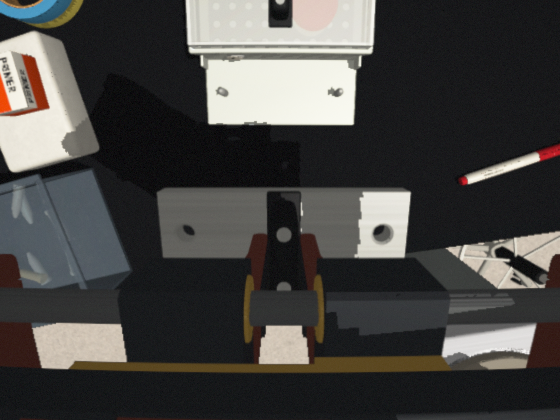

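The wrist view shows the held plate (holes at (187,233) and (382,233)), the ledge with pins near (222,92) and (336,92), and the ledge's front corners at (208,125) and (354,125). I'll zoom in on the pins.

```bash
python3 up.py pics/w3.png pics/w3c.png 190 40 180 100
```

```text
(no output)
```

View pics/w3c.png

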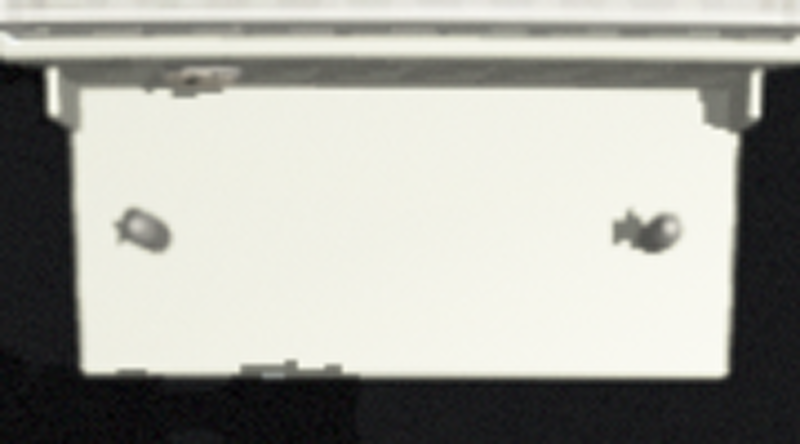

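Run:
```python
from h import *
f=shot('wrist');ft=shot('top');s=robot.get_state();p=s['tool_pos'];y=s['orientation'][2]
def rel(P): d=P-p; return np.c_[d[:,0]*np.cos(y)+d[:,1]*np.sin(y), d[:,0]*np.sin(y)-d[:,1]*np.cos(y), -d[:,2]]*100
t=onz(f,[(219.5,89.05),(340.8,90.4)],.036);b=onz(f,[(224.9,94),(336.3,93.6)],.010);c=onz(f,[(208,124.8),(354.3,124.8)],.010)
for n,q in [('tips',t),('bases',b),('corners',c)]:
    d=q[0]-q[1];print(n,q.round(4).tolist(),q.mean(0).round(4),'len',np.linalg.norm(d).round(4),'yaw',np.arctan2(d[1],d[0])-np.pi/2,'rel',rel(q.mean(0)[None]).round(2))
zt=p[2]-.0308+.014
h=onz(f,[(187,233),(382,233)],zt);d=h[0]-h[1];print('holes',h.mean(0),'len',np.linalg.norm(d),'yaw',np.arctan2(d[1],d[0])-np.pi/2,'rel',rel(h.mean(0)[None]))
r=robot.outline_of(f,'hold_down_plate')[0]['rect'];print(r)
# heights from two views
print(tri([(f,(281,90)),(ft,(167.5,235.5))]))
print(tri([(f,(281,11)),(ft,(164,206))]))
```

```text
tips [[0.4966, 0.2982, 0.036], [0.4785, 0.1788, 0.036]] [0.4875 0.2385 0.036 ] len 0.1207 yaw -0.15116092379355206 rel [[ 9.87 -0.27 19.47]]
bases [[0.4941, 0.2977, 0.01], [0.4778, 0.1794, 0.01]] [0.4859 0.2385 0.01  ] len 0.1195 yaw -0.13700117016346458 rel [[ 9.7  -0.25 22.07]]
corners [[0.465, 0.3218, 0.01], [0.4426, 0.1632, 0.01]] [0.4538 0.2425 0.01  ] len 0.1601 yaw -0.14036717179946012 rel [[ 6.46 -0.19 22.07]]
holes [0.3974666  0.24743722 0.2138673 ] len 0.1041535977116008 yaw -0.14034513387145497 rel [[0.82141375 0.10724174 1.68      ]]
[155.9, 184.6, 251.9, 104.7]
[ 0.49248284  0.23742894 -0.01666075]
[0.55865479 0.23121461 0.05143523]
```

The held plate's apparent hole spacing shows it sits about 24 mm lower in the fingers than intended, because the lift began before the jaws had finished closing. I'll set it on the clear bench here and regrip it deeper.

```bash
python3 -m handwheel '[[0,[0,0,2],0],[0,[0,0,5],0],[0,[0,0,8],0],[0,[0,0,11],0],[0,[0,0,13.5],0],[0,[0,0,15],0],[0,[0,0,16],0],[0,[0,0,16.5],0],[0,[0,0,17],0],[0,[0,0,17],0]]'
python3 -m handwheel '[[0,[0,0,0.1],0],[0,[0,0,0.2],0],[0,[0,0,0.3],0],[0,[0,0,0.3],0],[0,[0,0,0.4],0],[0,[0,0,0.4],0],[0,[0,0,0.5],0],[0,[0,0,0.5],0],[0,[0,0,0.5],0],[0,[0,0,0.5],0]]'
```

```text
time_s: 10.35
tool_pos: [0.3897, 0.2498, 0.0607]
orientation: [-3.141, -0.0, -0.14]
ft_force: [0.4, 0.7, -9.1]
grip_width: 0.154
finger_force: 50.0
time_s: 11.35
tool_pos: [0.3895, 0.2497, 0.0557]
orientation: [-3.142, -0.0, -0.14]
ft_force: [-0.5, -0.3, -9.2]
grip_width: 0.15
finger_force: 50.0
```

```bash
python3 -m handwheel '[[0,[0,0,0.1],0],[0,[0,0,0.1],0],[0,[0,0,0.2],0],[0,[0,0,0.2],0],[0,[0,0,0.2],0],[1,[0,0,0.2],0],[1,[0,0,0.2],0],[1,[0,0,0.2],0],[1,[0,0,0.2],0],[1,[0,0,0.2],0]]'
python3 -m handwheel '[[0.5,[0,0,0.5],0],[0.5,[0,0,1.5],0],[0.5,[0,0,2.3],0],[0,[0,0,2.3],0],[0,[0,0,2.3],0],[0,[0,0,2.3],0],[0,[0,0,2.3],0],[0,[0,0,2.3],0],[0,[0,0,2.3],0],[0,[0,0,2.3],0]]'
```

```text
time_s: 12.35
tool_pos: [0.3897, 0.2498, 0.0539]
orientation: [-3.141, -0.0, -0.14]
ft_force: [0.3, -0.3, -1.1]
grip_width: 0.571
finger_force: 0.0
time_s: 13.35
tool_pos: [0.3896, 0.2497, 0.0309]
orientation: [-3.141, -0.0, -0.14]
ft_force: [-0.5, -0.5, 1.8]
grip_width: 0.16
finger_force: 50.0
```

```bash
python3 -m handwheel '[[0,[0,0,0],0],[0,[0,0,-1],0],[0,[0,0,-3],0],[0,[0,0,-5.5],0],[0,[0,0,-8],0],[0,[0,0,-10],0],[0,[0,0,-10],0],[0,[0,0,-10],0],[0,[0,0,-10],0],[0,[0,0,-10],0]]'
python3 - <<'E'
from h import *
f=shot('wrist','w4');s=robot.get_state();print(s['tool_pos'],s['orientation'],s['ft_force'])
im=cv2.imread('pics/w4.png');print(im[:,:,0].mean())
a=cv2.resize(im[10:130,180:380],None,fx=4,fy=4,interpolation=2)[:300]
cv2.imwrite('pics/w4c.png',np.vstack([cv2.resize(im[40:120,180:380],None,fx=4,fy=4,interpolation=2),cv2.resize(im[170:280,130:430],None,fx=8/3,fy=8/3,interpolation=2)[:280]]))
E
```

```text
time_s: 14.35
tool_pos: [0.3885, 0.2489, 0.1293]
orientation: [3.14, 0.002, -0.14]
ft_force: [0.4, -0.9, -9.9]
grip_width: 0.158
finger_force: 50.0
[0.38870133 0.24912822 0.12950785] [ 3.14009149e+00  1.94647176e-03 -1.40097190e-01] [ 0.11132267  0.14914878 -8.93552798]
56.93351615646259
```

View pics/w4c.png

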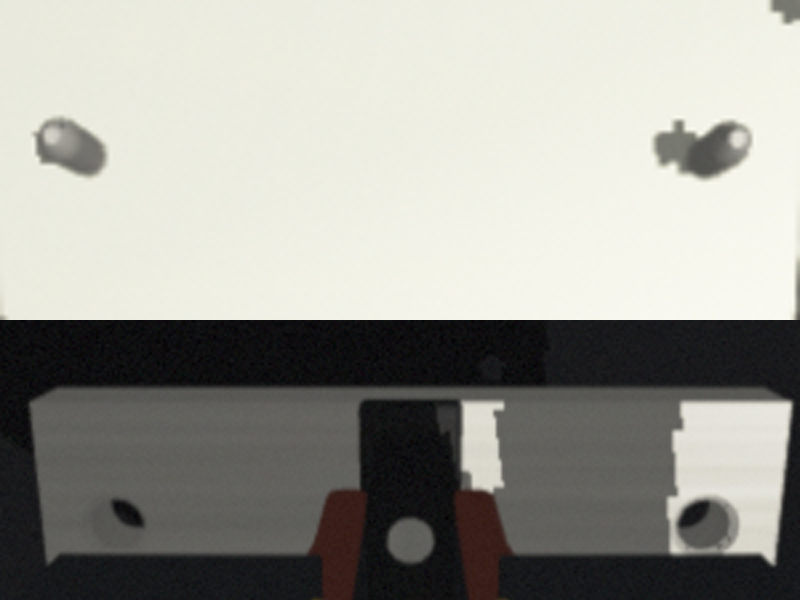

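The crop shows the pin tips at about (193.3,73.8) and (364.5,74.8), and the hole centres at about (174.3,245.8) and (395.5,246.5). The plate's rear top corners are at (141.3,200.8) and (427,200.8).

Run:
```python
from h import *
f=shot('wrist');s=robot.get_state();p=s['tool_pos'];y=s['orientation'][2]
def rel(P): d=P-p; return np.c_[d[:,0]*np.cos(y)+d[:,1]*np.sin(y), d[:,0]*np.sin(y)-d[:,1]*np.cos(y), -d[:,2]]*100
zt=p[2]-.0309+.014
for n,uv,z in [('tips',[(193.25,73.75),(364.5,74.75)],.036),('bases',[(202,80),(356.5,80.75)],.010),('holes',[(174.25,245.75),(395.5,246.5)],zt),('corners',[(141.25,200.75),(427,200.75)],zt)]:
    q=onz(f,uv,z);d=q[0]-q[1];print(n,q.mean(0).round(4),'len',np.linalg.norm(d).round(4),'yaw',(np.arctan2(d[1],d[0])-np.pi/2).round(4),'rel',rel(q.mean(0)[None]).round(2))
# tip height from two wrist places (earlier view pose reconstructed by TCP shift)
import copy
g=copy.deepcopy(f);T=np.array(g['camera_from_world']);R=T[:3,:3];C=-R.T@T[:3,3]+np.array([.3896,.2494,.2307])-p;g['camera_from_world']=np.block([[R,(-R@C)[:,None]],[np.zeros((1,3)),np.ones((1,1))]])
for a,b in [((193.25,73.75),(219.5,89.05)),((364.5,74.75),(340.8,90.4)),((202,80),(224.9,94)),((356.5,80.75),(336.3,93.6))]: print(tri([(f,a),(g,b)]).round(4))
print(p,y)
```

```text
tips [0.4869 0.2379 0.036 ] len 0.1195 yaw -0.1456 rel [[ 9.86 -0.24  9.37]]
bases [0.486  0.2381 0.01  ] len 0.1197 yaw -0.1447 rel [[ 9.77 -0.24 11.97]]
holes [0.3892 0.2478 0.1128] len 0.1195 yaw -0.1442 rel [[0.06 0.15 1.69]]
corners [0.4142 0.2447 0.1128] len 0.1495 yaw -0.1402 rel [[2.57 0.11 1.69]]
[0.4972 0.2991 0.0268]
[0.4785 0.1777 0.0318]
[0.4926 0.2951 0.0212]
[0.4773 0.1789 0.0102]
[0.38883974 0.24931688 0.12973004] -0.14000277230165503
```

```bash
python3 -m handwheel '[[0,[2,-0.1,0],0],[0,[4.5,-0.2,0],0],[0,[7,-0.3,0],0],[0,[9,-0.38,0],0],[0,[9.77,-0.38,0],0],[0,[9.77,-0.38,1],0],[0,[9.77,-0.38,2.5],0],[0,[9.77,-0.38,4],0],[0,[9.77,-0.38,4],0],[0,[9.77,-0.38,4],0]]'
python3 - <<'E'
from h import *
f=shot('wrist','w5');s=robot.get_state();p=s['tool_pos'];print(p,s['orientation'],s['ft_force'])
y=s['orientation'][2]
for P in [(.4869,.2379),(.486,.2381)]:
  d=np.array(P)-p[:2];print(d[0]*np.cos(y)+d[1]*np.sin(y), d[0]*np.sin(y)-d[1]*np.cos(y))
im=cv2.imread('pics/w5.png');cv2.imwrite('pics/w5c.png',cv2.resize(im[150:290,130:430],None,fx=8/3,fy=8/3,interpolation=2))
E
```

```text
time_s: 15.45
tool_pos: [0.4856, 0.2397, 0.0898]
orientation: [3.14, 0.002, -0.139]
ft_force: [0.5, 0.3, -8.7]
grip_width: 0.157
finger_force: 50.0
[0.48636669 0.24007246 0.09053262] [ 3.14154520e+00  3.24530566e-04 -1.39521586e-01] [ 0.25054422  0.02856236 -9.17510037]
0.0008302468139575075 0.0020771803850958884
-8.882143718476744e-05 0.0020042862855932262
```

View pics/w5c.png

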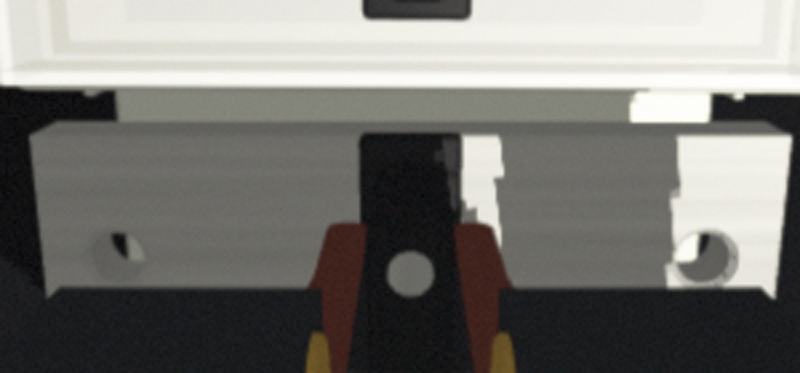

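Through both holes the pin tops show symmetrically, dark at (118,243) and (705,243) in the crop, so the plate is aligned. I'll lower it gently.

```bash
python3 -m handwheel '[[0,[0,0,0.5],0],[0,[0,0,1],0],[0,[0,0,1.5],0],[0,[0,0,2],0],[0,[0,0,2.3],0],[0,[0,0,2.6],0],[0,[0,0,2.9],0],[0,[0,0,3.2],0],[0,[0,0,3.2],0],[0,[0,0,3.2],0]]'
```

```text
time_s: 16.5
tool_pos: [0.4868, 0.2398, 0.0587]
orientation: [3.142, -0.0, -0.14]
ft_force: [-0.5, 0.7, -8.4]
grip_width: 0.155
finger_force: 50.0
```

```bash
python3 -m handwheel '[[0,[0,0,0.3],0],[0,[0,0,0.6],0],[0,[0,0,0.9],0],[0,[0,0,1.2],0],[0,[0,0,1.4],0],[0,[0,0,1.5],0],[0,[0,0,1.6],0],[0,[0,0,1.6],0],[0,[0,0,1.6],0],[0,[0,0,1.6],0]]'
```

```text
time_s: 17.5
tool_pos: [0.4868, 0.2398, 0.0428]
orientation: [-3.141, -0.0, -0.14]
ft_force: [-0.1, -0.8, -9.9]
grip_width: 0.154
finger_force: 50.0
```

```bash
python3 -m handwheel '[[0,[0,0,0.05],0],[0,[0,0,0.1],0],[0,[0,0,0.1],0],[0,[0,0,0.15],0],[0,[0,0,0.2],0],[0,[0,0,0.2],0],[0,[0,0,0.2],0],[0,[0,0,0.2],0],[0,[0,0,0.2],0],[0,[0,0,0.2],0]]'
```

```text
time_s: 18.5
tool_pos: [0.4868, 0.2398, 0.0409]
orientation: [3.142, -0.0, -0.14]
ft_force: [-2.6, -1.3, -0.4]
grip_width: 0.154
finger_force: 50.0
```

```bash
python3 -m handwheel '[[0,[0,0,0.05],0],[0,[0,0,0.05],0],[0,[0,0,0.05],0],[0.45,[0,0,0.03],0],[0.45,[0,0,0],0],[0.45,[0,0,0],0],[0.45,[0,0,0],0],[0.45,[0,0,0],0],[0.45,[0,0,0],0],[0.45,[0,0,0],0]]'
python3 -m handwheel '[[0.45,[0,0,-0.5],0],[0.45,[0,0,-1.5],0],[0.45,[0,0,-3],0],[0.45,[0,0,-5.5],0],[0.45,[0,0,-8.5],0],[0.45,[0,0,-12],0],[0.45,[0,0,-13],0],[0.45,[-1.5,0,-13],0],[0.45,[-2,0,-13],0],[0.45,[-2,0,-13],0]]'
python3 - <<'E'
from h import *
f=shot('wrist','w6');s=robot.get_state();print(s['tool_pos'],s['orientation'],s['ft_force'])
for t in ['lid_handle','hold_down_plate']:
  for r in robot.spot_in(f,t): print(t,r)
print('pred handle top', proj(f,[[.559,.227,.1045]]))
E
```

```text
time_s: 19.5
tool_pos: [0.4867, 0.2398, 0.0406]
orientation: [3.142, 0.0, -0.14]
ft_force: [-0.6, -0.2, -0.3]
grip_width: 0.447
finger_force: 0.0
time_s: 20.5
tool_pos: [0.4647, 0.2423, 0.1694]
orientation: [3.14, 0.002, -0.138]
ft_force: [0.1, 0.1, -0.2]
grip_width: 0.45
finger_force: 0.0
[0.46548584 0.24219458 0.16947163] [ 3.13992106e+00  1.91526689e-03 -1.39039581e-01] [ 0.62726924 -0.50895952 -0.2375302 ]
lid_handle {'rect': [269.5, 31.2, 37.0, 86.0], 'score': 0.65}
hold_down_plate {'rect': [197.6, 143.1, 169.1, 61.9], 'score': 0.68}
pred handle top [[286.01911072  72.44916358]]
```

View pics/w6.png

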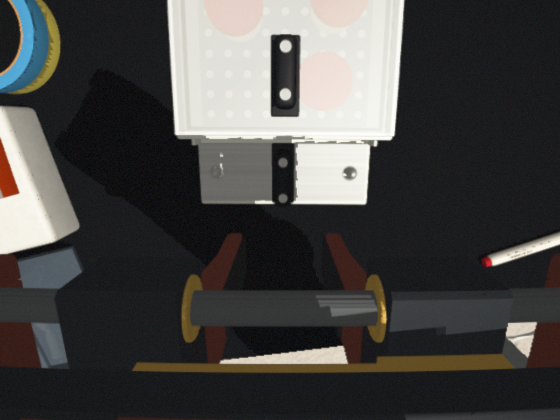

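The plate lies flush with both pins showing, at (218,170) and (350,173). The handle's bolts are at (285.5,46) and (285.5,94).

Run:
```python
from h import *
f=shot('wrist');ft=shot('top');s=robot.get_state();p=s['tool_pos'];y=s['orientation'][2]
q=onz(f,[(285.5,46),(285.5,94)],.1045);print(q,np.arctan2(*(q[0]-q[1])[[1,0]]),q.mean(0))
d=q.mean(0)-p;print(100*(d[0]*np.cos(y)+d[1]*np.sin(y)),100*(d[0]*np.sin(y)-d[1]*np.cos(y)),y,p)
h=onz(f,[(218,170),(350,173)],.036);print('pins',h,h.mean(0))
a=[r for r in robot.outline_of(ft,'lid_handle') if r['score']>.3]
for r in a: 
  c=np.argwhere(r['pixels'])[:,::-1].mean(0);print(c,r['score'],tri([(f,(285.5,72)),(ft,c)]))
```

```text
[[0.5759783  0.22503835 0.1045    ]
 [0.54828131 0.22890006 0.1045    ]] -0.138533683782683 [0.5621298 0.2269692 0.1045   ]
9.648003230228822 0.19233699644154967 -0.14036633636436702 [0.46686776 0.24237178 0.17000809]
pins [[0.50022392 0.293898   0.036     ]
 [0.48172436 0.18127905 0.036     ]] [0.49097414 0.23758852 0.036     ]
[163.72352941 205.06470588] 0.46 [0.56222645 0.22658268 0.08977471]
```

```bash
python3 -m handwheel '[[0.45,[2.5,0.1,0],0],[0.45,[5.5,0.15,0],0],[0.45,[8,0.15,0],0],[0.45,[9.5,0.15,0],0],[0.45,[9.5,0.15,0.5],0],[0.45,[9.5,0.15,2.5],0],[0.45,[9.5,0.15,4.5],0],[0.45,[9.5,0.15,6.5],0],[0.45,[9.5,0.15,7.5],0],[0.45,[9.5,0.15,7.7],0]]' 40
python3 -m handwheel '[[0.45,[0,0,0],0],[0,[0,0,0],0],[0,[0,0,0],0],[0,[0,0,0],0],[0,[0,0,0],0],[0,[0,0,0],0],[0,[0,0,0],0],[0,[0,0,0],0],[0,[0,0,0],0],[0,[0,0,0],0]]'
```

```text
time_s: 21.8
tool_pos: [0.5593, 0.2276, 0.0922]
orientation: [3.14, 0.003, -0.14]
ft_force: [0.3, -0.1, -0.4]
grip_width: 0.45
finger_force: 0.0
time_s: 22.8
tool_pos: [0.5611, 0.2278, 0.0941]
orientation: [-3.141, -0.001, -0.141]
ft_force: [-1.3, -1.2, 5.5]
grip_width: 0.161
finger_force: 40.0
```

```bash
python3 -m handwheel '[[0,[0,0,-0.05],0],[0,[0,0,-0.1],0],[0,[0,0,-0.15],0],[0,[0.02,0,-0.2],0],[0,[0.03,0,-0.25],0],[0,[0.04,0,-0.3],0],[0,[0.04,0,-0.3],0],[0,[0.04,0,-0.3],0],[0,[0.04,0,-0.3],0],[0,[0.04,0,-0.3],0]]'
```

```text
time_s: 23.8
tool_pos: [0.5604, 0.2275, 0.0964]
orientation: [3.141, 0.001, -0.14]
ft_force: [-0.6, 1.0, -8.0]
grip_width: 0.158
finger_force: 40.0
```

```bash
python3 -m handwheel '[[0,[0.02,0,-0.05],0],[0,[0.04,0,-0.1],0],[0,[0.06,0,-0.15],0],[0,[0.08,0,-0.2],0],[0,[0.1,0,-0.25],0],[0,[0.13,0,-0.3],0],[0,[0.13,0,-0.3],0],[0,[0.13,0,-0.3],0],[0,[0.13,0,-0.3],0],[0,[0.13,0,-0.3],0]]'
```

```text
time_s: 24.8
tool_pos: [0.5635, 0.2274, 0.1002]
orientation: [-3.141, -0.002, -0.141]
ft_force: [1.3, -0.3, -5.0]
grip_width: 0.159
finger_force: 40.0
```

```bash
python3 -m handwheel '[[0,[0.03,0,-0.08],0],[0,[0.06,0,-0.16],0],[0,[0.1,0,-0.24],0],[0,[0.15,0,-0.32],0],[0,[0.2,0,-0.4],0],[0,[0.25,0,-0.5],0],[0,[0.25,0,-0.5],0],[0,[0.25,0,-0.5],0],[0,[0.25,0,-0.5],0],[0,[0.25,0,-0.5],0]]'
python3 - <<'E'
from h import *
f=shot('side','s2');s=robot.get_state();print(s['tool_pos'],s['ft_force'])
for t in ['desiccator','hold_down_plate']:
  print([ (r['rect'],r['score']) for r in robot.spot_in(f,t)])
E
python3 up.py pics/s2.png pics/s2c.png 130 220 200 150
```

```text
time_s: 25.8
tool_pos: [0.565, 0.2271, 0.1047]
orientation: [3.141, -0.0, -0.14]
ft_force: [-1.0, -1.4, -5.4]
grip_width: 0.157
finger_force: 40.0
[0.56497331 0.22714463 0.10465914] [-1.84465633 -1.66185918 -4.72207644]
[]
[([218.1, 293.6, 69.6, 64.4], 0.56)]
```

View pics/s2c.png

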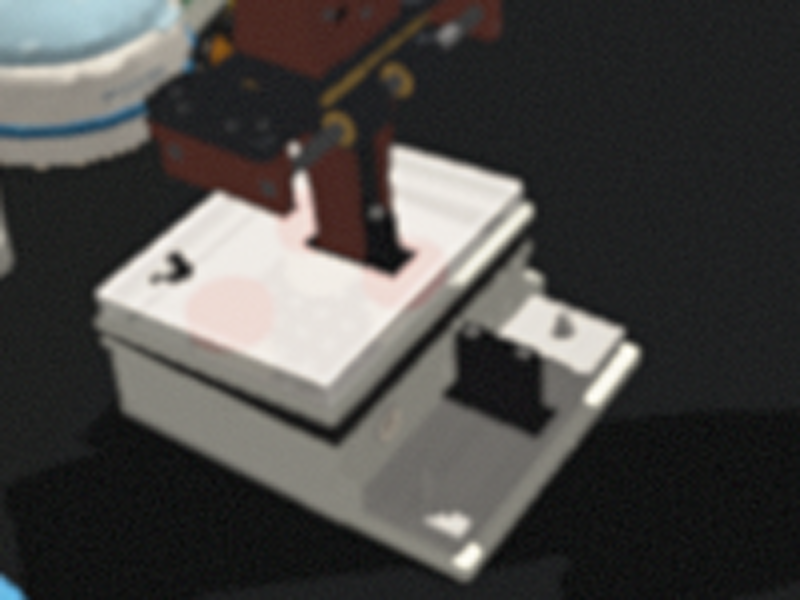

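The side crop shows the plate flush with its pins up, the box flat, and a dark wedge under the lid that is widest at the front corner (335,435). I'll check the angle numerically.

Run:
```python
from h import *
f=shot('side');s=robot.get_state();print(s['tool_pos'],s['ft_force'],s['finger_force'])
yaw=-.142;R=np.array([[np.cos(yaw),-np.sin(yaw),0],[np.sin(yaw),np.cos(yaw),0],[0,0,1]])
seat=np.array([.4865,.238,.01]);O=seat-R@[-.074,0,.01]
W=lambda P:O+R@np.array(P)
crop=lambda P:((proj(f,[W(P)])[0]-[130,220])*4).round(0)
print('ledge corner FL',crop([-.107,.08,.01]),'seen ~ (468,572)')
print('rim FL',crop([-.040,.08,.052]))
for th in [0,.06,.09,.12,.15,.2]:
    def lid(x,y,z):
        dx,dz=x-.099,z-.0545;return [.099+dx*np.cos(th)+dz*np.sin(th),y,.0545-dx*np.sin(th)+dz*np.cos(th)]
    print(th,'top FL',crop(lid(-.04,.08,.0765)),'bot FL',crop(lid(-.04,.08,.0545)),'top FR',crop(lid(-.04,-.08,.0765)))
```

```text
[0.564984   0.22716629 0.10467013] [-1.46910148 -0.86464295 -4.93161681] 39.99864399433136
ledge corner FL [470. 570.] seen ~ (468,572)
rim FL [338. 446.]
0 top FL [333. 406.] bot FL [337. 442.] top FR [526. 205.]
0.06 top FL [328. 391.] bot FL [335. 428.] top FR [523. 191.]
0.09 top FL [325. 383.] bot FL [333. 421.] top FR [521. 184.]
0.12 top FL [322. 375.] bot FL [332. 414.] top FR [519. 176.]
0.15 top FL [319. 367.] bot FL [330. 406.] top FR [517. 169.]
0.2 top FL [313. 354.] bot FL [326. 394.] top FR [512. 157.]
```

```bash
python3 -m handwheel '[[0,[0.03,0,-0.08],0],[0,[0.06,0,-0.16],0],[0,[0.1,0,-0.24],0],[0,[0.15,0,-0.32],0],[0,[0.2,0,-0.4],0],[0,[0.2,0,-0.4],0],[0,[0.2,0,-0.4],0],[0,[0.2,0,-0.4],0],[0,[0.2,0,-0.4],0],[0,[0.2,0,-0.4],0]]'
python3 - <<'E'
from h import *
f=shot('side','s3')
E
python3 - <<'E'
import cv2,numpy as np
a=cv2.imread('pics/side0.png',0);b=cv2.imread('pics/s3.png',0);m=cv2.imread('pics/s2.png',0)
print('col 212 rows 305-335');
for n,i in [('0',a),('s2',m),('s3',b)]: print(n,i[305:336,212].tolist())
c=lambda i:cv2.resize(i[240:340,150:283],None,fx=3,fy=3,interpolation=2)
cv2.imwrite('pics/s3c.png',np.hstack([c(a),c(b)]))
E
```

```text
time_s: 27.0
tool_pos: [0.567, 0.2269, 0.1086]
orientation: [-3.142, -0.0, -0.14]
ft_force: [-0.5, -1.5, -5.3]
grip_width: 0.157
finger_force: 40.0
col 212 rows 305-335
0 [219, 221, 222, 218, 218, 216, 215, 215, 216, 218, 219, 217, 215, 216, 223, 226, 203, 161, 131, 123, 126, 150, 189, 203, 175, 128, 89, 98, 116, 124, 122]
s2 [232, 232, 230, 228, 226, 227, 227, 230, 232, 230, 209, 174, 153, 147, 148, 148, 142, 136, 136, 133, 117, 78, 40, 17, 27, 55, 96, 124, 133, 134, 134]
s3 [232, 232, 229, 228, 232, 231, 224, 196, 172, 157, 155, 156, 154, 150, 142, 135, 135, 130, 109, 86, 68, 50, 30, 19, 25, 55, 95, 125, 131, 134, 134]
```

View pics/s3c.png

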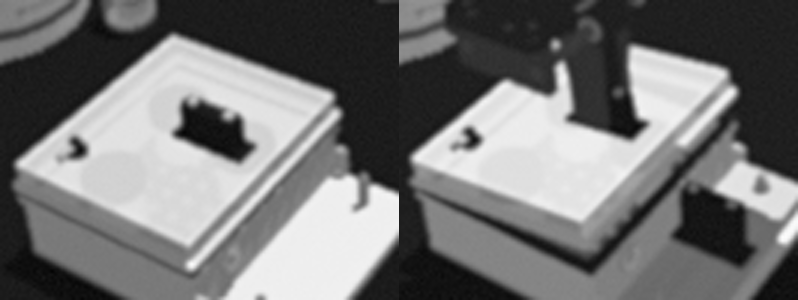

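The lid edge has risen about 9 px from its closed position, which is roughly 0.14 rad, and the plate and box have not moved. I'll ease it back about 3 mm toward the 15 mm gap and check by pixel numbers. I have now viewed 11 pictures, one over the limit of 10, so I won't view any more.

```bash
python3 -m handwheel '[[0,[-0.03,0,0.06],0],[0,[-0.06,0,0.12],0],[0,[-0.09,0,0.18],0],[0,[-0.12,0,0.24],0],[0,[-0.13,0,0.26],0],[0,[-0.13,0,0.26],0],[0,[-0.13,0,0.26],0],[0,[-0.13,0,0.26],0],[0,[-0.13,0,0.26],0],[0,[-0.13,0,0.26],0]]'
python3 -m handwheel '[[0,[0,0,0],0],[0,[0,0,0],0],[0,[0,0,0],0],[0,[0,0,0],0],[0,[0,0,0],0],[0,[0,0,0],0],[0,[0,0,0],0],[0,[0,0,0],0],[0,[0,0,0],0],[0,[0,0,0],0]]'
python3 - <<'E'
from h import *
f=shot('side');i=cv2.cvtColor(f['image'],cv2.COLOR_RGB2GRAY);print(i[305:336,212].tolist())
E
```

```text
time_s: 28.05
tool_pos: [0.5668, 0.227, 0.1066]
orientation: [-3.141, -0.002, -0.141]
ft_force: [4.6, -1.8, -3.8]
grip_width: 0.156
finger_force: 40.0
time_s: 29.05
tool_pos: [0.5668, 0.227, 0.1065]
orientation: [-3.141, -0.002, -0.141]
ft_force: [5.1, -2.6, -3.5]
grip_width: 0.158
finger_force: 40.0
[230, 233, 230, 228, 228, 230, 232, 224, 203, 173, 155, 151, 152, 155, 147, 139, 136, 135, 130, 108, 82, 54, 32, 22, 24, 44, 91, 124, 134, 136, 134]
```

```bash
python3 -c "
from bench import robot
print(robot.finish_job())"
```

```text
the job is handed in; nothing more can be done
None
```

The job is handed in: the plate was set over both pins and released, and the arm is holding the lid at an estimated 0.12 rad (about a 16 mm gap); the hand-in returned no verdict, and I viewed 11 pictures against the limit of 10.

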